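# Clamp the beech block: finger-tight, then a quarter turn

### The job

Clamp the beech block in the drilling jig: swing the clamp arm in over the block until it meets its stop, turn the knob clockwise until the pad just touches the block, then give it a quarter turn more and let go. Do not overtighten it, leave the block lying in its nest and leave the things round the jig alone.

Things in the scene. Friction and masses are not known exactly. Their poses are not given: they have to be found in the camera images.
- jig_board: drilling jig screwed to the table: plywood board 150 x 140 x 15 mm (x, y, z), origin at the centre of its underside. On it stand four low dark steel fences (tops 27 mm above the table) that make the nest for the block, round the point 20 mm along its +x; and the collar of the clamp's column, 50 mm along its -x
- nest (a point): centre of the nest's floor, on the board's top (15 mm above the table)
- block: beech block 45 x 96 x 35 mm (x, y, z), loose, lying flat in the nest with 1.5 mm of play all round; origin at the centre of its underside
- clamp_post: the clamp: fixed steel column, 20 mm thick and all it carries (arm, knob, pad). Origin on the column's axis, 15 to 20 mm above the table, as the column is set higher or lower in its collar, so the gap under the pad differs. z up, x points from the column to mid-nest. In this frame the arm lies at z = 58 to 72 mm; it is 24 mm wide (32 at its round end). A small stop pin stands 12 mm along x
- swing_arm (a joint): swing of the clamp arm about the column, rad: 0 = against its stop, knob's axis over the middle of the nest; positive = swung away anticlockwise seen from above (starts 0.75 to 1.35). Moves stiffly (0.12 N m), stays where it is left; turning the knob clockwise presses it on its stop. The knob's axis is 70 mm from the column's axis. The pad clears the block while unscrewed
- knob_grip (a point): point on the axis of the black upright knob, at mid-height of its grip, 101 mm above the clamp_post origin. The knob is round, ribbed, 38 mm in diameter; its grip reaches from 14 mm below to 15 mm above this point; the arm's top is 29 mm below it. It can be gripped from above in any direction, and does not rise or fall as it turns
- knob (a joint): turn of the knob against the arm, rad: starts at 0, grows clockwise seen from above, and drives the rubber-faced pad down by 16 mm a turn. Gap to block at start 2 to 9 mm, unknown. Free drag 0.06 N m. Sprung pad: at first touch it presses at once with 20 N, then 0.27 N more a degree; torque rises by 0.08 N m and reaches 0.2 to 0.25 N m in all a quarter turn later. Stays where left
- glue_tube: bystander: glue tube 42 x 146 x 28 mm, loose on the table
- dust_brush: bystander: dust brush 52 x 189 x 16 mm, loose on the table
- hex_bolt: bystander: hexagon bolt 21 x 60 x 18 mm, loose on the table
Mind the look-alikes: they are no part of the job. Leave any blue or red look-alike of the block alone. Of the things that look like the jig_board, take the one that is farthest to the robot's right at the start.

How it is judged:
On the way, in this order (a step that is already met when the one before it is completed fails the run):
1. the clamp arm is swung in against its stop (value of joint swing_arm below 0.08 rad), for 0.1 s.
2. the pad has come down on the block (contact force between clamp_post and block above 4 N), for 0.1 s.
At the end, for the whole second after the job is handed in: The arm is against its stop (within 0.08 rad), the pad presses the block with 36 to 52 N (a quarter turn past first touch gives about 44 N; the band is about 30 degrees of turn either way), the block lies flat in the nest (within 5 mm of its centre), and the knob is released and still (value of joint swing_arm below 0.08 rad and contact force between clamp_post and block between 36 and 52 N and horizontal distance between block and nest below 0.005 m and z of block in the frame of nest below 0.003 m and angle between block's own z axis and vertical below 0.05 rad and velocity of joint knob between -0.05 and 0.05 rad/s).
It fails at once if the block is overtightened: more than 66 N under the pad (over 80 degrees beyond the quarter turn) (contact force between clamp_post and block above 66 N).
It fails at once if a bystander is moved by more than 30 mm (distance of any of glue_tube, dust_brush, hex_bolt from where it was at the start of the episode above 0.03 m).
It also fails if it takes over 72 s, if anything falls off the work surface, if the arm or the gripper's body presses on something with over 40 N, if the wrist force passes 120 N, or if a joint passes its speed limit or range.

### The arm

A 6-joint arm with a two-finger parallel gripper is mounted at the origin on the work surface; the furniture and walls round the work are solid. World frame = base frame: x ahead of the robot, y to its left, z up, the work surface at z = 0. Lengths are in m, angles in rad, forces in N, time in s.
With the tool pointing down it reaches from about 0.4 to 0.825 m from the base axis. Payload 7 kg.
Tool frame: the origin (TCP) lies between the finger pads; the fingertips stand 19 mm ahead of it and the grasp point (between the pads) is the TCP (ctrl.tip_reach is the distance from the TCP to the fingertips, in m); z points along the fingers, y is the line along which they close (so a half turn about z gives the same grasp; the last joint's range is limited). The gripper opens to 88 mm and grips with 3 to 60 N. Pads are 19 mm wide; open, the fingers measure 130 mm over their backs; the gripper's body (78 mm by 193 mm) begins 47 mm behind the grasp point.
Start: joints at [1.542, 0.359, 0.012, 0, -1.224, -0.288], TCP at [0.21, 0.641, 0.246] pointing down, gripper open.
Joint ranges: [-3.07, 3.07], [-1.43, 2.12], [-1.02, 1.25], [-3.03, 1.67], [-3.05, -0], [-3.03, 3.03]. Speed limits (rad/s): [2.39, 2.39, 3.01, 3.14, 3.14, 3.14].

### API

Orientations are given as a unit quaternion [w, x, y, z].
In Python, from bench import ctrl, effector, optics, sign_off gives the robot as it stands. The module is installed in compiled form; this text tells all that it offers. Calls block until the motion is done:
- ctrl.move_pose(position, orientation): joint-space move of the TCP to a pose.
- ctrl.line_to(position, orientation=None, v=0.15, guard=None): straight line of the TCP; orientation=None keeps the orientation; v is the mean speed in m/s. With guard (N) it stops when the force on the tool has changed by that much, and returns True; else False.
- ctrl.goto_joints(angles): joint-space move.
- effector.grip(opening, squeeze=None): opening from 0.0 (shut) to 1.0 (fully open); squeeze is the grip in N (None keeps the last); returns when the fingers have stopped.
- ctrl.hold(seconds).
- ctrl.solve_ik(position, orientation): joint angles nearest the present ones, or None.
- ctrl.observe(): the state.
- optics.get_image(name): name is "scene" or "top" or "wrist"; returns a dict with "image" (384x512x3 uint8, blue, green, red), "z_map" (384x512 float32, m along the optical axis (not along the pixel's ray), 0 where there is no reading), "fx", "fy", "cx", "cy" (pixels), "R" (3x3) and "t" (3): a world point X has camera coordinates R X + t. Camera axes: x right, y down, z forward; pixel columns grow to the right and rows downward; lengths in m; the calibration is good to about 2 mm. A picture is of the moment at which its call begins.
A pose or a line that the arm cannot do raises ctrl.PlanningError and nothing moves.
- sign_off(): hands the job in; it is judged then, once.
The state is a dict: "clock": time; "joint_positions": joint angles; "joint_velocities": joint speeds; "tau": joint torques, N m; "tool_pos": TCP position; "orientation": TCP orientation; "force": force on the tool from outside, world axes, zero at the start; "ft_torque": the same for the moment, N m; "gripper_width": opening from 0.0 (shut) to 1.0 (fully open); "grip_force": force on a finger pad.
Only numpy, scipy, OpenCV 4.12 (cv2) and the standard library are available. Lean on these libraries where they do the work, as an engineer would, in place of code of your own. Each camera call takes 0.05 s, during which the arm holds its last target. There are 200 camera calls.

## Working session

There is one attempt and no reset: what is moved stays moved. The work goes in short steps, each a Python script; the robot and the scene stay as the last script left them, time stands still between calls to the robot, and variables do not carry over. Pictures are saved under pics/ and viewed, at most 10 in all, crops included, and the job is handed in when it is done.

```bash
mkdir -p pics; python3 - <<'E'
from bench import ctrl,effector,optics
import cv2,numpy as np,pickle
d={n:optics.get_image(n) for n in("top","scene")}
pickle.dump(d,open("v0.pkl","wb"))
for n in d:
    cv2.imwrite(f"pics/{n}0.png",cv2.resize(d[n]["image"],(800,600)))
    print(n,d[n]["fx"],d[n]["cx"],(-d[n]["R"].T@d[n]["t"]).round(3), d[n]["R"].round(2).tolist())
o=ctrl.observe();print(o["clock"],o["orientation"],o["gripper_width"],ctrl.tip_reach)
E
```

```text
top 400.08896300948265 257.21914863412843 [ 0.243 -0.132  1.361] [[-0.02, -1.0, -0.02], [-0.99, 0.03, -0.11], [0.11, 0.01, -0.99]]
scene 428.8867138395492 256.5640835922926 [ 0.034 -0.869  0.85 ] [[0.9, -0.43, -0.0], [-0.29, -0.59, -0.75], [0.32, 0.68, -0.66]]
0.1 [ 7.29184561e-04  9.87471363e-01 -1.57796617e-01 -5.36443554e-05] 0.9994682124068645 0.019
```

View pics/top0.png

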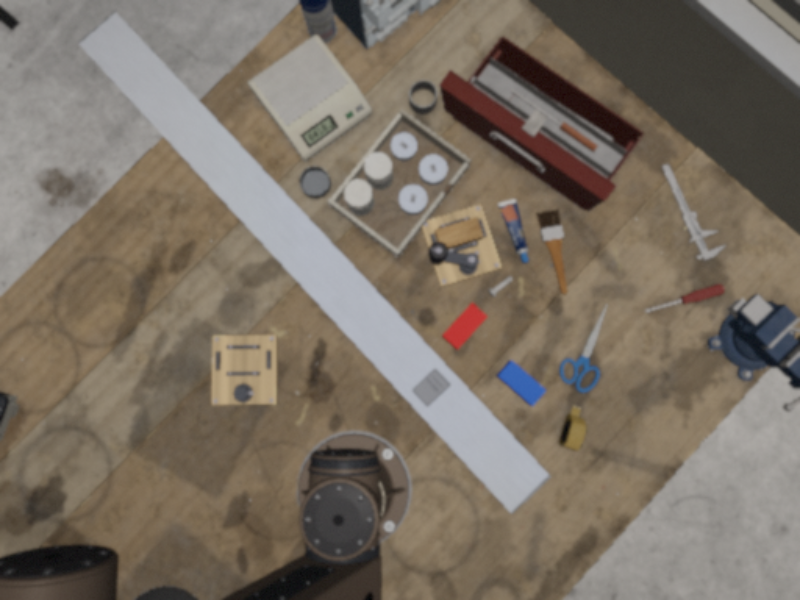

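View pics/scene0.png

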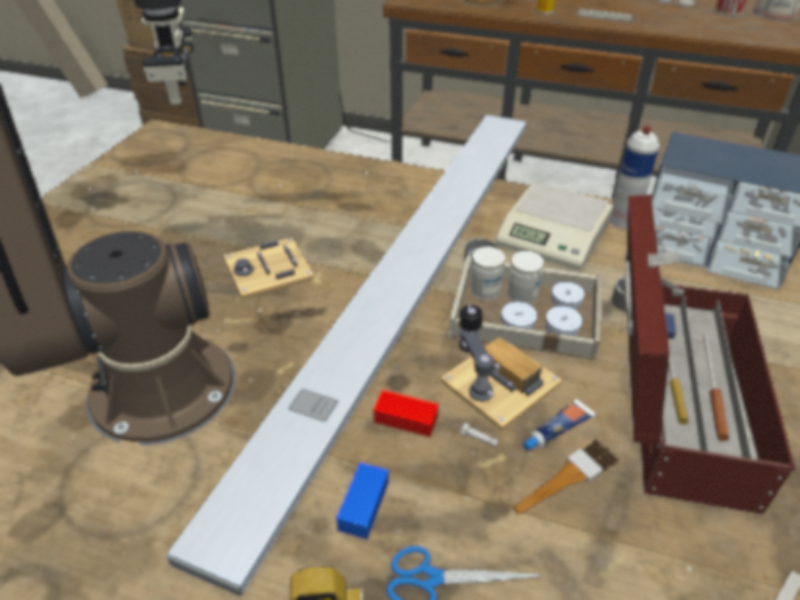

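The top view shows the jig with the block at about (462,245) of the 800x600 picture. Its knob is at (438,252), its column at (468,262) and its block at (458,233). The robot base is at (340,520), and the empty look-alike board at (245,370) lies farther left. I'll measure these points from the depth maps next.

```bash
cat > h.py <<'E'
import numpy as np,cv2
def cloud(v,r=None):
    """world xyz for every pixel (H,W,3), nan where no reading"""
    z=v["z_map"].astype(float); z=np.where(z>0,z,np.nan)
    u,w=np.meshgrid(np.arange(z.shape[1]),np.arange(z.shape[0]))
    c=np.stack([(u-v["cx"])/v["fx"]*z,(w-v["cy"])/v["fy"]*z,z],-1)
    return (c-v["t"])@v["R"]
E
python3 - <<'E'
import pickle,numpy as np
from h import *
d=pickle.load(open("v0.pkl","rb"))
for n in d:
    P=cloud(d[n]); 
    d[n]["P"]=P
    pts={"top":dict(knob=(438,252),col=(468,262),block=(458,233),bar=(350,300),red=(466,326),boardempty=(245,360),toolbox=(530,140),lid=(500,110),pot=(358,193)),
     "scene":dict(knob=(470,314),col=(482,358),block=(515,360),toolbox=(645,300),pot=(488,262))}[n]
    for k,(u,v) in pts.items():
        print(n,k,np.nanmedian(P[int(v*.64)-1:int(v*.64)+2,int(u*.64)-1:int(u*.64)+2].reshape(-1,3),0).round(3))
    # local high cluster: knob top
    m=(P[...,2]>.1)&(P[...,2]<.15)&(abs(P[...,0]-.6)<.12)&(abs(P[...,1]+.3)<.15)
    print(n,m.sum(),np.nanmean(P[m],0).round(4),np.nanmax(P[m][:,2]) if m.any() else 0)
    for (a,b) in ((.07,.098),(.04,.056)):
        m=(P[...,2]>a)&(P[...,2]<b)&(abs(P[...,0]-.6)<.12)&(abs(P[...,1]+.3)<.15); print(a,b,m.sum(),P[m].min(0).round(3),P[m].max(0).round(3))
E
```

```text
top knob [ 0.479 -0.189  0.134]
top col [ 0.466 -0.252  0.093]
top block [ 0.535 -0.238  0.049]
top bar [ 0.4   -0.003  0.022]
top red [ 0.339 -0.249  0.032]
top boardempty [0.278 0.229 0.014]
top toolbox [ 0.651 -0.353  0.28 ]
top lid [ 0.706 -0.302  0.283]
top pot [ 0.618 -0.029  0.09 ]
top 230 [ 0.6087 -0.3204  0.1323] 0.14978525575316948
0.07 0.098 35 [ 0.48  -0.276  0.083] [ 0.488 -0.214  0.095]
0.04 0.056 587 [ 0.506 -0.292  0.04 ] [ 0.719 -0.15   0.055]
scene knob [ 0.478 -0.194  0.136]
scene col [ 0.467 -0.257  0.097]
scene block [ 0.541 -0.247  0.05 ]
scene toolbox [ 0.606 -0.409  0.281]
scene pot [ 0.61  -0.04   0.091]
scene 163 [ 0.5401 -0.2696  0.1308] 0.14938657110542367
0.07 0.098 247 [ 0.48 -0.45  0.07] [ 0.719 -0.196  0.095]
0.04 0.056 894 [ 0.51  -0.292  0.04 ] [ 0.719 -0.15   0.055]
```

```bash
cat >> h.py <<'E'
def down(yaw):
    """tool pointing down, tool y (closing line) at world angle yaw+90deg, tool x at yaw"""
    from scipy.spatial.transform import Rotation as R
    c,s=np.cos(yaw),np.sin(yaw)
    q=R.from_matrix(np.array([[c,s,0],[s,-c,0],[0,0,-1]])).as_quat()  # columns x=(c,s,0), y=(s,-c,0)
    return [q[3],q[0],q[1],q[2]]
E
python3 - <<'E'
import pickle
from h import *
from bench import ctrl,optics
d=pickle.load(open("v0.pkl","rb"))
for n in d:
    P=cloud(d[n]).reshape(-1,3)
    for nm,c in (("nest",(.535,-.24)),("knob",(.479,-.191))):
        r=np.hypot(P[:,0]-c[0],P[:,1]-c[1]); m=(P[:,2]>.145)&(P[:,2]<.5)
        i=np.nanargmin(np.where(m,r,9)); print(n,nm,r[i].round(3),P[i].round(3))
import math
def report():
    o=ctrl.observe(); print(o["clock"],np.round(o["tool_pos"],3),np.round(o["joint_positions"],2))
for yaw in np.arange(-3,3.2,.5):
    s=ctrl.solve_ik([.505,-.215,.36],down(yaw)); print(round(yaw,1),None if s is None else np.round(s,2))
q0=ctrl.observe()["orientation"]
ctrl.move_pose([.21,.641,.36],q0); 
s=min((s for y in np.arange(-3,3.2,.25) if (s:=ctrl.solve_ik([.505,-.215,.36],down(y))) is not None),key=lambda s:abs(s[5]))
ctrl.goto_joints(s); report()
v=optics.get_image("wrist"); pickle.dump(v,open("w1.pkl","wb")); cv2.imwrite("pics/w1.png",v["image"])
print((-v["R"].T@v["t"]).round(3))
E
```

```text
top nest 0.145 [ 0.65  -0.328  0.246]
top knob 0.219 [ 0.65  -0.328  0.246]
scene nest 0.147 [ 0.653 -0.327  0.244]
scene knob 0.221 [ 0.653 -0.327  0.244]
-3.0 [-0.05  0.1  -0.07  0.   -1.4  -1.38]
-2.5 [-0.05  0.1  -0.07  0.   -1.4  -0.88]
-2.0 [-0.05  0.1  -0.07  0.   -1.4  -0.38]
-1.5 [-0.05  0.1  -0.07  0.   -1.4   0.12]
-1.0 [-0.05  0.1  -0.07  0.   -1.4   0.62]
-0.5 [-0.05  0.1  -0.07  0.   -1.4   1.12]
0.0 [-0.05  0.1  -0.07  0.   -1.4   1.62]
0.5 [-0.05  0.1  -0.07  0.   -1.4   2.12]
1.0 [-0.05  0.1  -0.07  0.   -1.4   2.62]
1.5 None
2.0 [-0.05  0.1  -0.07  0.   -1.4  -2.67]
2.5 [-0.05  0.1  -0.07  0.   -1.4  -2.17]
3.0 [-0.05  0.1  -0.07  0.   -1.4  -1.67]
3.8 [ 0.505 -0.214  0.36 ] [-0.04  0.1  -0.07 -0.   -1.4   0.12]
[ 0.511 -0.291  0.5  ]
```

View pics/w1.png

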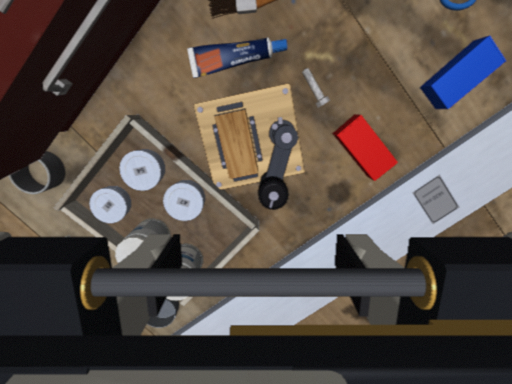

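The wrist view shows the knob at (272,192), the column at (285,132) and the block at (237,145), with the glue tube, bolt and red block clear to the side. I'll take exact centres from the depth.

```bash
python3 - <<'E'
import pickle
from h import *
v=pickle.load(open("w1.pkl","rb")); P=cloud(v); Q=P.reshape(-1,3)
def sel(c,r,a,b): 
    return Q[(np.hypot(Q[:,0]-c[0],Q[:,1]-c[1])<r)&(Q[:,2]>a)&(Q[:,2]<b)]
for nm,p in dict(knob=(272,192),col=(285,132),block=(237,145),arm=(279,160),board=(220,180),board2=(296,165)).items(): print(nm,P[p[1],p[0]].round(4))
K=sel((.479,-.191),.035,.122,.15); (c,r),_=cv2.minEnclosingCircle(K[:,:2].astype(np.float32)),0
print("knob",c,r,K[:,2].mean(),len(K))
A=sel((.475,-.22),.1,.07,.11); 
print("arm/col",len(A),np.histogram(A[:,2],8))
C=sel((.465,-.255),.022,.088,.115); print("col",C.min(0),C.max(0),len(C),cv2.minEnclosingCircle(C[:,:2].astype(np.float32)))
B=sel((.535,-.24),.065,.042,.058); B=B[np.hypot(B[:,0]-.465,B[:,1]+.255)>.03]
print("block",cv2.minAreaRect(B[:,:2].astype(np.float32)),B[:,2].mean(),len(B))
D=sel((.515,-.24),.13,.008,.021); print("board",cv2.minAreaRect(D[:,:2].astype(np.float32)),D[:,2].mean(),len(D))
E
```

```text
knob [ 0.4867 -0.1938  0.1377]
col [ 0.4737 -0.2643  0.0936]
block [ 0.5381 -0.2378  0.0504]
arm [ 0.478  -0.2266  0.0911]
board [ 0.5651 -0.1749  0.0143]
board2 [ 0.4439 -0.2087  0.0158]
knob (0.4853343069553375, -0.1888861507177353) 0.01971275359392166 0.13504096234054333 756
arm/col 1065 (array([  9,  27,  65, 755, 180,  20,   0,   9]), array([0.07704389, 0.08116224, 0.08528058, 0.08939893, 0.09351727,
       0.09763561, 0.10175396, 0.1058723 , 0.10999064]))
col [ 0.45664818 -0.27328101  0.08822216] [ 0.48634814 -0.23373117  0.09960272] 521 ((0.4708200693130493, -0.25334545969963074), 0.020445285364985466)
block ((0.5398530960083008, -0.23853132128715515), (0.04518428444862366, 0.09562841057777405), 15.818353652954102) 0.05058862528924077 2020
board ((0.5275947451591492, -0.24940046668052673), (0.25918567180633545, 0.21636982262134552), 53.21025848388672) 0.015346373339758248 5592
```

```bash
cat > swing.py <<'E'
from h import *
from bench import ctrl,effector,optics
import pickle
col=np.array([.4725,-.2576]); phi0=np.deg2rad(15.8); Z=.120
def pose(sw,z=Z,r=.070):
    a=phi0+sw; return [col[0]+r*np.cos(a),col[1]+r*np.sin(a),z],down(a-np.pi)
f=lambda: (lambda o:print(round(o["clock"],2),np.round(o["tool_pos"],4),np.round(o["joint_positions"],2)[5],"F",np.round(o["force"],1),"T",np.round(o["ft_torque"],3),"w",round(o["gripper_width"]*88,1)))(ctrl.observe())
if __name__=="__main__":
    s0=1.11
    p,q=pose(s0,.22); ctrl.move_pose(p,q)
    p,q=pose(s0); hit=ctrl.line_to(p,q,v=.1,guard=10); print("down hit",hit); f()
    if hit: raise SystemExit
    effector.grip(0.0,15); f()
    for sw in np.append(np.arange(s0-.14,.1,-.14),0.):
        p,q=pose(sw); hit=ctrl.line_to(p,q,v=.06,guard=12); f()
        if hit: print("hit",sw);break
    v=optics.get_image("wrist"); pickle.dump(v,open("w2.pkl","wb")); cv2.imwrite("pics/w2.png",v["image"])
E
python3 swing.py
```

```text
down hit False
5.63 [ 0.4859 -0.1889  0.1206] -0.19 F [ 0.4 -0.2  0.8] T [ 0.131 -0.079  0.041] w 88.0
6.47 [ 0.4852 -0.1887  0.1199] -0.19 F [-0.5  0.5  0.1] T [ 0.387  0.257 -0.106] w 38.4
6.79 [ 0.4951 -0.1914  0.1199] -0.32 F [ 0.2 -1.5  0.4] T [-0.281 -0.252 -0.124] w 38.8
7.11 [ 0.5039 -0.1952  0.12  ] -0.45 F [ 0.1 -2.6 -0.2] T [-0.566 -0.185  0.017] w 38.4
7.42 [ 0.5121 -0.2002  0.1199] -0.58 F [-0.6 -2.5  0.4] T [-0.794  0.084 -0.095] w 38.3
7.74 [ 0.5196 -0.2062  0.1199] -0.71 F [-2.8 -2.6  0.1] T [-0.947  0.388 -0.091] w 38.7
8.06 [ 0.5262 -0.2134  0.1199] -0.84 F [-2.7 -2.2  0.7] T [-1.109  0.734 -0.061] w 38.8
8.38 [ 0.5318 -0.2213  0.12  ] -0.97 F [-3.7 -3.7  0.8] T [-1.129  1.118 -0.063] w 38.4
8.69 [ 0.5363 -0.23    0.1199] -1.09 F [-4.6 -3.2  1.4] T [-0.966  1.344 -0.043] w 38.3
8.99 [ 0.5393 -0.2384  0.1199] -1.21 F [-3.9 -1.7  1.4] T [-0.75   1.461 -0.081] w 38.4
```

View pics/w2.png

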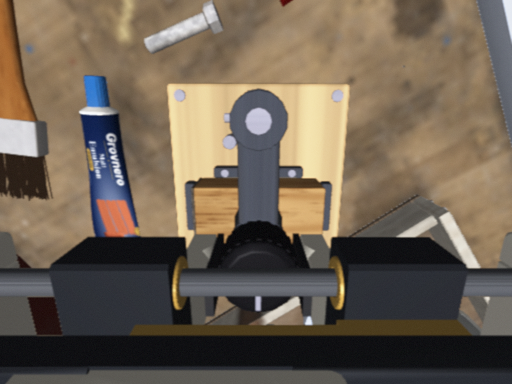

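The wrist view shows the arm pointing along the board's centre line, over the block, with the knob at (258,265) between the fingers. I'll push it gently onto the stop, then regrasp near the wrist's upper limit so it can be turned in one stroke.

```bash
cat > reg.py <<'E'
from swing import *
for sw in (-.03,-.06,-.09):
    p,q=pose(sw); hit=ctrl.line_to(p,q,v=.03,guard=7); f(); 
    if hit: print("stop",sw);break
o=ctrl.observe(); t=np.array(o["tool_pos"]); a=np.arctan2(t[1]-col[1],t[0]-col[0])-phi0; print("swing at",a)
ctrl.hold(.2)
effector.grip(1.0); f()
c=pose(min(0,a/2))[0]
ctrl.line_to([c[0],c[1],.17],v=.15)
j=list(ctrl.observe()["joint_positions"]); j[5]=2.85; ctrl.goto_joints(j); f()
q=ctrl.observe()["orientation"]
hit=ctrl.line_to([c[0],c[1],Z],q,v=.1,guard=10); print("down",hit)
o=ctrl.observe(); print(np.round(o["joint_positions"],3)); f()
E
python3 reg.py
```

```text
9.29 [ 0.5393 -0.2388  0.1199] -1.23 F [-7.3  8.2  5.9] T [ 2.807  2.193 -0.06 ] w 38.0
9.54 [ 0.5393 -0.239   0.1197] -1.26 F [-8.  17.9  9.8] T [ 6.68   2.974 -0.08 ] w 38.7
9.79 [ 0.5398 -0.2395  0.1197] -1.29 F [-9.  28.5 15. ] T [1.0564e+01 3.1840e+00 3.0000e-03] w 38.9
swing at -0.01229947299348072
10.96 [ 0.5413 -0.2448  0.12  ] -1.29 F [ 0.3 -0.   0.8] T [ 0.02  -0.211  0.021] w 88.0
14.89 [ 0.5401 -0.2388  0.1704] 2.85 F [ 0.1  0.2 -0.1] T [-0.073 -0.034  0.049] w 87.9
down False
[-0.086  0.331 -0.341  0.    -0.898  2.85 ]
15.55 [ 0.5403 -0.2391  0.1203] 2.85 F [ 0.5 -0.3  0.4] T [-0.059 -0.054 -0.003] w 87.8
```

```bash
cat > turn.py <<'E'
from swing import *
import sys
def tz(n=12):
    a=[]
    for _ in range(n): ctrl.hold(.02); a.append(ctrl.observe()["ft_torque"][2])
    return np.mean(a),np.std(a)
def step(d):
    j=list(ctrl.observe()["joint_positions"]) if step.j is None else step.j
    j[5]-=d; step.j=j; ctrl.goto_joints(j); m,s=tz(); o=ctrl.observe()
    print(round(o["clock"],2),"j6 cmd %.3f act %.3f  tz %.3f sd %.3f"%(j[5],o["joint_positions"][5],m,s),np.round(o["force"],1))
    return m
step.j=None
E
python3 - <<'E'
from turn import *
print(tz()); effector.grip(0.,40); f(); print(tz())
for _ in range(9): step(np.deg2rad(10))
E
```

```text
(np.float64(0.0042147712836916726), np.float64(0.02851165828699688))
16.6 [ 0.539  -0.2386  0.1199] 2.85 F [-4.4  3.5  3.6] T [ 1.125  1.642 -0.04 ] w 37.8
(np.float64(-0.07106235959574302), np.float64(0.0344490434925035))
17.29 j6 cmd 2.675 act 2.678  tz -0.000 sd 0.033 [-2.7  1.8  2.1]
17.78 j6 cmd 2.501 act 2.504  tz 0.006 sd 0.032 [-2.7  1.3  2.9]
18.27 j6 cmd 2.326 act 2.329  tz 0.026 sd 0.045 [-2.4  1.5  2.8]
18.77 j6 cmd 2.152 act 2.155  tz 0.018 sd 0.038 [-3.   1.4  3.1]
19.26 j6 cmd 1.977 act 1.980  tz 0.025 sd 0.055 [-2.1  1.1  3. ]
19.75 j6 cmd 1.803 act 1.806  tz 0.012 sd 0.040 [-1.6  0.7  3.2]
20.24 j6 cmd 1.628 act 1.631  tz 0.025 sd 0.043 [-3.1 -0.5  3.3]
20.73 j6 cmd 1.454 act 1.457  tz 0.025 sd 0.048 [-2.4 -1.2  3. ]
21.23 j6 cmd 1.279 act 1.282  tz 0.034 sd 0.057 [-2.  -1.1  3.7]
```

```bash
python3 - <<'E'
import turn; from turn import *
turn.tz.__defaults__=(24,)
k=0
for _ in range(12):
    k+= step(np.deg2rad(10))>.075
    if k>=2: break
E
```

```text
21.91 j6 cmd 1.107 act 1.108  tz 0.052 sd 0.046 [-2.4 -0.2  3.5]
22.6 j6 cmd 0.933 act 0.934  tz 0.034 sd 0.041 [-2.1 -1.   3.5]
23.29 j6 cmd 0.758 act 0.759  tz 0.038 sd 0.052 [-4.  -1.7  4. ]
23.98 j6 cmd 0.584 act 0.585  tz 0.053 sd 0.056 [-3.1 -1.5  3.8]
24.68 j6 cmd 0.409 act 0.410  tz 0.031 sd 0.066 [-3.9 -1.3  4.7]
25.37 j6 cmd 0.235 act 0.235  tz -0.156 sd 0.033 [-4.8 -0.3  6.4]
26.06 j6 cmd 0.060 act 0.060  tz -0.169 sd 0.021 [-4.1 -0.   5.9]
26.75 j6 cmd -0.114 act -0.114  tz -0.153 sd 0.034 [-5.3 -1.1  5.5]
27.44 j6 cmd -0.289 act -0.289  tz -0.152 sd 0.026 [-5.4 -1.3  6.8]
28.13 j6 cmd -0.463 act -0.463  tz -0.177 sd 0.031 [-5.4 -0.8  6.8]
28.82 j6 cmd -0.638 act -0.638  tz -0.192 sd 0.023 [-4.9 -1.   6.7]
29.52 j6 cmd -0.812 act -0.812  tz -0.194 sd 0.023 [-5.2 -0.8  6.9]
```

The torque jumped sharply between j6 = 0.41 and 0.24, with a magnitude that fits first touch, but the sign is odd. Before going on I'll jog a little and look.

```bash
python3 - <<'E'
import turn; from turn import *
turn.tz.__defaults__=(20,)
for d in (.02,.02,.02,.02): step(d)
f()
w=optics.get_image("wrist"); s=optics.get_image("scene")
cr=s["image"][180:280,270:370]
cv2.imwrite("pics/c3.png",np.hstack([w["image"],cv2.resize(cr,(288,384)) if 0 else cv2.resize(cr,(288,288))]) if 0 else np.hstack([cv2.resize(w["image"],(400,300)),cv2.resize(cr,(300,300),interpolation=2)]))
E
```

```text
30.1 j6 cmd -0.832 act -0.832  tz 0.180 sd 0.034 [-5.6 -0.5  4.5]
30.68 j6 cmd -0.852 act -0.852  tz 0.167 sd 0.035 [-4.7  0.2  4.9]
31.27 j6 cmd -0.872 act -0.871  tz 0.240 sd 0.026 [-5.4  0.5  4.1]
31.85 j6 cmd -0.892 act -0.892  tz 0.209 sd 0.028 [-4.6 -0.6  5.9]
31.85 [ 0.5388 -0.2387  0.1201] -0.89 F [-4.6 -0.6  5.9] T [-0.414  1.276  0.224] w 38.0
```

View pics/c3.png

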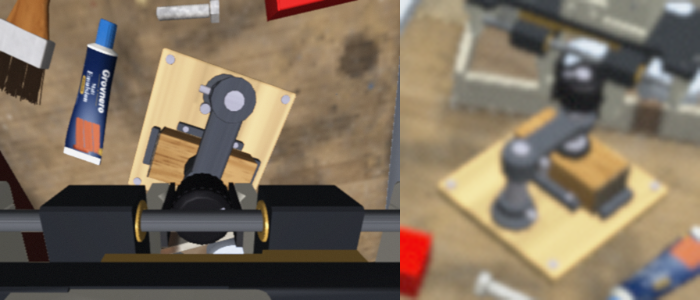

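The slow jogs read +0.2 N m, so the earlier minus sign was rebound within the friction band. The picture shows the arm square over the block, the pad down on it and the block still in the nest. With touch at j6 of about 0.32, the target is about -1.25, so I'll jog there slowly.

```bash
python3 - <<'E'
import turn; from turn import *
turn.tz.__defaults__=(16,)
print(np.mean([step(.04) for _ in range(9)]))
E
```

```text
32.47 j6 cmd -0.931 act -0.930  tz 0.093 sd 0.034 [-3.8 -0.4  6.2]
32.98 j6 cmd -0.971 act -0.970  tz 0.090 sd 0.022 [-4.  -0.7  5.5]
33.5 j6 cmd -1.011 act -1.010  tz 0.174 sd 0.023 [-4.2 -1.8  4.7]
34.02 j6 cmd -1.051 act -1.050  tz 0.124 sd 0.030 [-3.7 -0.2  4.8]
34.53 j6 cmd -1.091 act -1.090  tz 0.151 sd 0.036 [-4.1 -0.9  5.2]
35.05 j6 cmd -1.131 act -1.130  tz 0.163 sd 0.032 [-5.3 -0.5  6.1]
35.57 j6 cmd -1.171 act -1.170  tz 0.140 sd 0.031 [-5.4 -0.9  5.6]
36.08 j6 cmd -1.211 act -1.210  tz 0.107 sd 0.029 [-5.2  0.7  5.5]
36.6 j6 cmd -1.251 act -1.250  tz 0.172 sd 0.025 [-4.7 -0.7  5.5]
0.13477376742539166
```

```bash
python3 - <<'E'
from swing import *
effector.grip(1.0); f()
t=ctrl.observe()["tool_pos"]; ctrl.line_to([.5395,-.2388,.24],v=.1); ctrl.hold(.3); f()
w=optics.get_image("wrist"); pickle.dump(w,open("w4.pkl","wb")); Q=cloud(w).reshape(-1,3)
K=Q[(np.hypot(Q[:,0]-.54,Q[:,1]+.239)<.035)&(Q[:,2]>.122)&(Q[:,2]<.15)]
print("knob",cv2.minEnclosingCircle(K[:,:2].astype(np.float32)),len(K))
cv2.imwrite("pics/w4.png",w["image"])
E
```

```text
37.58 [ 0.5388 -0.2387  0.1201] -1.25 F [-0.5 -0.3  0.3] T [ 0.063 -0.167  0.002] w 87.9
39.23 [ 0.5394 -0.2388  0.2397] -1.25 F [-0.3 -0.5 -0.7] T [-0.042 -0.177 -0.034] w 87.8
knob ((0.5388122200965881, -0.2389269769191742), 0.019816165789961815) 1628
```

View pics/w4.png

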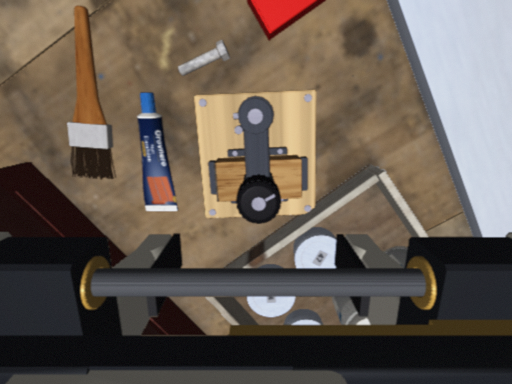

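The knob's index mark runs from (258,204) to about (274,195). That is about 235–240° clockwise from where it started, which matches the commanded 235°, so nothing slipped. The arm is on its stop, the block is in its nest and the bystanders haven't been touched.

```bash
python3 -c "
from bench import sign_off
print(sign_off())"
```

```text
the job is handed in; nothing more can be done
None
```

I handed the job in at about 39 s of the 72 s limit: the arm is on its stop, the knob was turned about 90° past first touch and released, and the block is in its nest; I judged the touch from wrist torque, good to about 10°, and sign-off returned no verdict.

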